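Seal the microphone-capsule pot and take off the pressing lid

TASK

Seal the microphone capsule in the vacuum pot: carry the nested pair of lids over together by the inner lid's knob, set them on the pot with the inner lid fully home in its mouth and the outer lid still resting on it to press the gasket, and let go. Then work the pump lever in full strokes, all the way down and all the way up again, until the vacuum indicator pin stands fully out (three full strokes). Finally lift the outer lid off alone, leaving the inner lid seated, and finish while still holding the outer lid in the gripper, well clear above the inner lid's knob; leave the pick tin, the capo and the marker where they are.

Things in the scene. Friction and masses are not known exactly. Their poses are not given: they have to be found in the camera images.
- pot_station: Fixed steel base, 100 x 275 x 12 mm, from 55 mm on the -y side to 220 mm on the +y side of its origin, which lies on the desk under the axis of a round aluminium pot (82 mm outside, bore 71 mm, rim at z 85 mm, open, a microphone capsule inside 35 mm below the rim). Grey pump block 46 x 70 mm, top at z 85 mm, centred at y +110 mm; the lever reaches on along +y.
- pot_mouth (a point): Centre of the pot's mouth, at rim height (85 mm above the desk), axes of pot_station.
- lever_pad (a point): Middle of the top of the rubber paddle (34 wide, 52 mm long) on the lever's end, moving with it; press it down with closed fingertips. In the station frame: y 223 mm, z 166 mm, leaning 30 degrees (outer end high) at rest; y 243 mm, z 96 mm, nearly level when fully down.
- pump_lever (a joint): Sprung lever: 0 rad up at rest, 0.6 rad down at its stop. Axis at station y 118, z 98 mm; 125 mm long. Needs about 3 N at the top, 7 N at the bottom, and comes back up by itself. Each full stroke raises the pin a step; a stroke under about two thirds hardly raises it, and the lever must come up again before the next one takes.
- vacuum_pin (a joint): Vacuum indicator, an 8 mm thick steel pin on the pump block between pot and lever. 0 m at the start; rises to about 6, 11 and 16 mm with the first, second and third full stroke and stays there. 16 mm is fully out; more strokes do nothing.
- pin_top (a point): Centre of the top of the vacuum indicator pin, 89 mm along +y from the pot axis, 89 mm above the desk at the start.
- inner_lid: Loose round aluminium lid, 220 g; origin: centre of underside, z up. Plug 66 mm wide, z 0-12 (foot tapered to 58); flange 80 mm wide, z 12-17, rests on the pot's rim; cone 31 to 21 mm wide, z 17-28; stem 16 mm; black knob 22 mm wide, z 45-67. Starts on the desk. Lifted by its knob it carries the outer lid on its flange; in the pot only its weight holds it.
- inner_knob (a point): Centre of the inner lid's knob, 56 mm above the lid's underside; only the knob stands out above the outer lid's collar.
- outer_lid: Loose round steel cap with a central hole, 200 g; origin: centre of the skirt's lower edge, z up. Skirt 98 mm outside, 92 inside, z 0-17; crown z 13-17; upright collar 46 mm outside (a 48 mm lip at its top), 34 inside, z 17-41, the inner lid's knob stands up through it. Nested: rests on the inner flange, origin 4 mm above the inner lid's; skirt goes round the pot's rim.
- outer_collar (a point): Middle of the outer lid's collar, 31 mm above its origin; grip the collar here from above to lift the outer lid alone (the knob stands 22 mm above the collar, between the fingers).
- pick_tin: Dark brown hinged tin, 60 x 87 x 21 mm, standing at the back; origin: centre of its underside. A bystander.
- capo: Grey guitar capo, 42 x 90 x 14 mm, lying at the back right; origin: centre of its underside. A bystander.
- marker: Dark marker pen, 132 mm long, 13 mm thick, lying along the front edge; origin: centre of its underside. A bystander.
Mind the look-alikes: they are no part of the job. Several things have the shape of the outer_lid; the one meant has the colours described above.

How it is judged:
On the way, in this order (a step that is already met when the one before it is completed fails the run):
1. both lids are carried together, nested, off the desk (height (world z) of inner_lid above 0.03 m and z of outer_lid in the frame of inner_lid between 0.001 and 0.008 m), for 0.2 s.
2. the inner lid sits home in the pot, the outer lid nested on it, both let go (horizontal distance between inner_lid and pot_mouth below 0.005 m and z of inner_lid in the frame of pot_mouth below -0.01 m and angle between inner_lid's own z axis and vertical below 0.05 rad and z of outer_lid in the frame of inner_lid below 0.007 m and contact force between the fingers and inner_lid below 0.05 N and contact force between the fingers and outer_lid below 0.05 N), for 0.2 s.
3. the first full stroke: lever all the way down (value of joint pump_lever above 0.5 rad and value of joint vacuum_pin above 0.004 m), for 0.04 s.
4. the lever comes back up between strokes (value of joint pump_lever below 0.1 rad), for 0.04 s.
5. the pin stands fully out, the lids still nested in place (value of joint vacuum_pin above 0.0145 m and horizontal distance between inner_lid and pot_mouth below 0.005 m and z of inner_lid in the frame of pot_mouth below -0.01 m and z of outer_lid in the frame of inner_lid below 0.007 m), for 0.1 s.
At the end, for the whole second after the job is handed in: Gripper holds the outer lid alone, still, within 20 deg of level, skirt 65 mm or more above the pot's rim, touching nothing else; inner lid untouched in the pot's mouth (within 5 mm of centre, flange within 2 mm of the rim, level within 3 deg); pin out over 14.5 mm, lever up (below 0.1 rad) (z of outer_lid in the frame of pot_mouth above 0.065 m and contact force between the fingers and outer_lid above 1 N and contact force between each of outer_lid, the fingers and inner_lid below 0.05 N and contact force between outer_lid and pot_station below 0.05 N and angle between outer_lid's own z axis and vertical below 0.35 rad and linear speed of outer_lid below 0.03 m/s and horizontal distance between inner_lid and pot_mouth below 0.005 m and z of inner_lid in the frame of pot_mouth below -0.01 m and angle between inner_lid's own z axis and vertical below 0.05 rad and linear speed of inner_lid below 0.02 m/s and value of joint vacuum_pin above 0.0145 m and value of joint pump_lever below 0.1 rad); the arm keeps its last pose, push and grip.
It fails at once if the pick tin is pushed away (distance of pick_tin from where it was at the start of the episode above 0.03 m).
It fails at once if the capo is pushed away (distance of capo from where it was at the start of the episode above 0.03 m).
It fails at once if the marker is pushed away (distance of marker from where it was at the start of the episode above 0.05 m).
It fails at once if the inner lid is tipped over (angle between inner_lid's own z axis and vertical above 0.6 rad).
It fails at once if the inner lid is pulled out of its seat again after pumping (value of joint vacuum_pin above 0.0145 m and z of inner_lid in the frame of pot_mouth above -0.004 m).
It also fails if it takes over 72 s, if anything falls off the work surface, if the arm or the gripper's body presses on something with over 40 N, if the wrist force passes 120 N, or if a joint passes its speed limit or range.

ROBOT

A 6-joint arm with a two-finger parallel gripper is mounted at the origin on a cart in front of the work surface, level with it; the furniture and walls round the work are solid. World frame = base frame: x ahead of the robot, y to its left, z up, the work surface at z = 0. Lengths are in m, angles in rad, forces in N, time in s.
With the tool pointing down it reaches from about 0.35 to 0.775 m from the base axis. Payload 7.3 kg.
Tool frame: the origin (TCP) lies at the very end of the fingers, on their centre line; the grasp point (between the pads) lies 19 mm behind it (robot.tcp_to_grasp is the z of the grasp point in the tool frame, in m); z points along the fingers, y is the line along which they close (so a half turn about z gives the same grasp; the last joint's range is limited). The gripper opens to 92 mm and grips with 3 to 60 N. Pads are 19 mm wide; open, the fingers measure 130 mm over their backs; the gripper's body (75 mm by 190 mm) begins 47 mm behind the grasp point.
Start: joints at [1.083, 0.342, 1.524, -0, 1.275, -0.146], TCP at [0.176, 0.495, 0.203] pointing down, gripper open.
Joint ranges: [-2.53, 2.53], [-0.77, 2.02], [0.04, 2.7], [-1, 4.14], [0.28, 2.66], [-3.11, 3.11]. Speed limits (rad/s): [2.57, 2.57, 3.14, 3.14, 3.14, 3.14].

INTERFACE

Orientations are given as [roll, pitch, yaw] about the fixed x, y, z axes, in that order (R = Rz(yaw) Ry(pitch) Rx(roll)).
In Python, from cell import monitor, read_camera, get_calibration, job, robot gives the robot as it stands. The module is installed in compiled form; this text tells all that it offers.
- The arm moves only by the tool send_rows, never from a script. Its argument "targets" is a list of rows, each an object with "translation": the shift along the tool's x, y, z in cm, a list of three; "spin": the turn about the tool's z in degrees; "jaw": the opening, from 0 (shut) to 1 (fully open). A call has exactly 5 rows; each row is the pose to reach, as a shift and turn from the pose commanded when the call began, along the tool's axes at that moment; what a row does not reach only later rows make up. A row lasts 1/10 s, in which the tool goes at most 50 mm and 8.59 degrees, less where a joint would pass 70% of its speed; a pose out of reach is approached as far as the arm can. A call with a gripper value outside its range is refused whole. The fingers move at their own pace and stop on an object; "force" is the grip in N (left out, the last holds). Time passes only in rows, so rows that repeat a pose let the fingers close, or fill a call up. It gives the time, the measured TCP pose, the force, the opening and the grip force at its end, in the units of the state.
- monitor.observe(): the state, without advancing time (a new reading comes with each control period).
- read_camera(name): name is "scene" or "side" or "wrist"; returns (picture, depth): 400x640x3 uint8, red, green, blue; 400x640 float32, m along the optical axis (not along the pixel's ray), 0 where there is no reading.
- get_calibration(name): a dict with "intrinsics" (3x3 intrinsics, pixels), "origin" and "orientation" of the camera in the world; the wrist camera has in their place "hand_eye" (4x4, takes a point from camera to tool coordinates, whose origin is the TCP and whose axes are the flange's). Camera axes: x right, y up, looking along -z (the intrinsics and any distortion apply to the point x, -y, -z); pixel columns grow to the right and rows downward; lengths in m; the calibration is good to about 2 mm. A picture is of the moment at which its call begins: read the wrist's pose just before it. get_calibration takes no time and is no camera call.
- job.hand_in(): hands the job in; it is judged then, once.
The state is a dict: "time": time; "qpos": joint angles; "qvel": joint speeds; "joint_efforts": joint torques, N m; "tool_pos": TCP position; "tool_rot": TCP orientation; "contact_force": force on the tool from outside, world axes, zero at the start; "torque": the same for the moment, N m; "opening": finger opening in m; "grip_force": force on a finger pad.
Only numpy, scipy, OpenCV 4.12 (cv2) and the standard library are available. Lean on these libraries where they do the work, as an engineer would, in place of code of your own. Each camera call takes 0.05 s, during which the arm holds its last target. There are 200 camera calls.

## Working session

There is one attempt and no reset: what is moved stays moved. The work goes in short steps, Python scripts to look and compute and a tool call to move; the robot and the scene stay as the last step left them, time stands still between calls to the robot, and variables do not carry over. Pictures are saved under pics/ and viewed, at most 10 in all, crops included, and the job is handed in when it is done.

Besides the shell and the picture viewer there is one more tool, called after ">>>" by a JSON object that holds its "op" and its "data", one argument or row to a line. send_rows: Moves the arm, as the interface text tells. Its arguments: {"type":"object","properties":{"targets":{"type":"array"},"force":{"type":"number"}},"required":["targets"]}

```bash
mkdir -p pics; cat > h.py <<'E'
import numpy as np,cv2
from cell import monitor,read_camera,get_calibration,job,robot
from scipy.spatial.transform import Rotation as R
def cam(name):
    s=monitor.observe(); p,d=read_camera(name); c=get_calibration(name)
    return p,d,c,s
def pose(c,s):
    if 'hand_eye' in c:
        T=np.eye(4);T[:3,:3]=R.from_euler('xyz',s['tool_rot']).as_matrix();T[:3,3]=s['tool_pos'];T=T@np.array(c['hand_eye']);return T
    T=np.eye(4);o=np.array(c['orientation'])
    T[:3,:3]=o if o.shape==(3,3) else R.from_euler('xyz',o).as_matrix();T[:3,3]=c['origin'];return T
def cloud(d,c,s):
    K=np.array(c['intrinsics']);T=pose(c,s);v,u=np.mgrid[:d.shape[0],:d.shape[1]]
    X=np.stack([(u-K[0,2])/K[0,0]*d,-(v-K[1,2])/K[1,1]*d,-d],-1)
    P=X@T[:3,:3].T+T[:3,3];P[d==0]=np.nan;return P
def ray(c,s,u,v,z):
    K=np.array(c['intrinsics']);T=pose(c,s);r=T[:3,:3]@np.array([(u-K[0,2])/K[0,0],-(v-K[1,2])/K[1,1],-1])
    return T[:3,3]+r*(z-T[2,3])/r[2]
E
python3 - <<'E'
from h import *
print(monitor.observe())
for n in('scene','side','wrist'):
    p,d,c,s=cam(n);print(n,c);cv2.imwrite(f'pics/{n}0.png',p[...,::-1]);np.savez(f'{n}0.npz',p=p,d=d,P=cloud(d,c,s))
E
```

```text
{'time': 0.0, 'qpos': array([ 1.08300385e+00,  3.42715255e-01,  1.52500221e+00,  2.59663573e-05,
        1.27538805e+00, -1.45961275e-01]), 'qvel': array([-0.00146705, -0.0002061 , -0.00192016, -0.00216822,  0.00085999,
        0.00031122]), 'joint_efforts': array([-7.41390413e-04, -4.31240916e+01, -2.44212896e+01,  7.16469577e-02,
        5.60057920e-02, -1.28123788e-04]), 'tool_pos': array([0.17573398, 0.49425633, 0.20215403]), 'tool_rot': array([-3.14009949e+00, -2.44601692e-04,  2.79975370e+00]), 'contact_force': array([-0.24951753, -0.1404891 , -0.34977521]), 'torque': array([-0.02344779,  0.00108137, -0.01348724]), 'grip_force': 0.0, 'opening': 0.09186992513160316}
scene {'intrinsics': array([[364.89164992,   0.        , 318.64927429],
       [  0.        , 364.89164992, 202.40999099],
       [  0.        ,   0.        ,   1.        ]]), 'origin': array([ 0.1526882 , -0.4818885 ,  0.75118418]), 'orientation': array([ 0.80593437, -0.00538867, -0.61188882])}
side {'intrinsics': array([[449.54826028,   0.        , 318.33270369],
       [  0.        , 449.54826028, 192.84120186],
       [  0.        ,   0.        ,   1.        ]]), 'origin': array([ 0.14673559, -0.87177798,  0.62808341]), 'orientation': array([ 1.10434539, -0.00898505, -0.40099017])}
wrist {'intrinsics': array([[341.9429094 ,   0.        , 323.68723466],
       [  0.        , 341.9429094 , 195.87124009],
       [  0.        ,   0.        ,   1.        ]]), 'hand_eye': array([[ 3.98604808e-04,  9.61433111e-01,  2.75038569e-01,
         7.44654802e-02],
       [ 9.99999919e-01, -3.99743936e-04, -5.19117013e-05,
         2.02589446e-04],
       [ 6.00353715e-05,  2.75038567e-01, -9.61433192e-01,
        -1.81033523e-01],
       [ 0.00000000e+00,  0.00000000e+00,  0.00000000e+00,
         1.00000000e+00]])}
```

View pics/scene0.png

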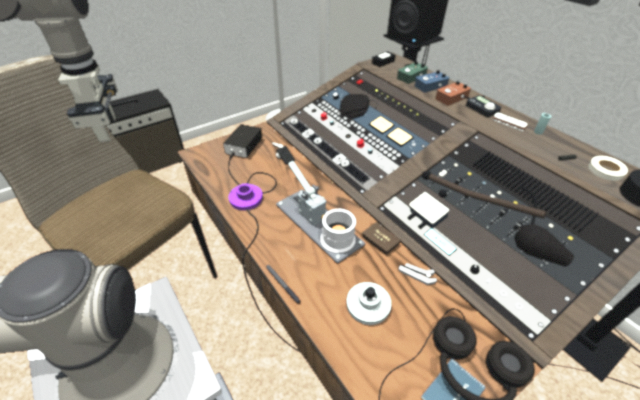

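View pics/side0.png

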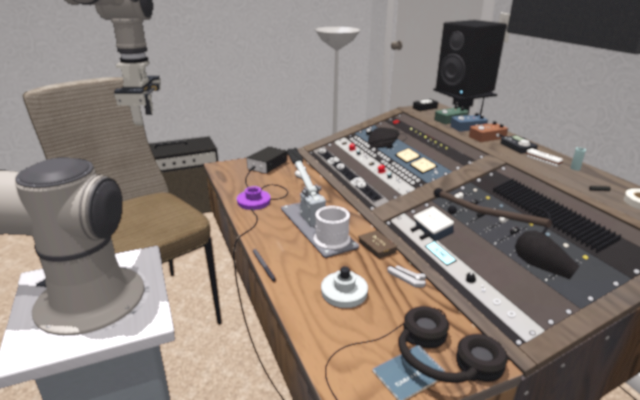

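The scene view shows the lid pair at (370,302) with its knob at (371,293), the pot at (339,228), the lever end near (280,150) and a purple look-alike at (245,195). The side view has the knob at (345,274) and the pot at (332,225).

```bash
python3 - <<'E'
from h import *
L={}
for n,kb,pb,lb in(('scene',(358,385,280,303),(315,362,205,262),(268,325,135,205)),('side',(332,360,262,284),(310,355,202,255),(285,320,145,205))):
    z=np.load(n+'0.npz');P=z['P'];p=z['p'].astype(int)
    u0,u1,v0,v1=kb;Q=P[v0:v1,u0:u1];m=(p[v0:v1,u0:u1].max(-1)<70)&(Q[...,2]>.03)
    vv,uu=np.nonzero(m);print(n,'knob',m.sum(),uu.mean()+u0,vv.mean()+v0,Q[m].mean(0),Q[m].min(0),Q[m].max(0))
    m=(P[...,2]>.013)&(P[...,2]<.03);sel=np.zeros_like(m);sel[v0-5:v1+35,u0-30:u1+30]=1;q=P[m&sel&(p.min(-1)>140)];
    print(' skirt',len(q),q.min(0),q.max(0))
    u0,u1,v0,v1=pb;q=P[v0:v1,u0:u1].reshape(-1,3);q=q[(q[:,2]>.080)&(q[:,2]<.090)]
    A=np.c_[2*q[:,:2],np.ones(len(q))];s=np.linalg.lstsq(A,(q[:,:2]**2).sum(1),rcond=None)[0]
    print(' rim',len(q),s[:2],np.sqrt(s[2]+s[0]**2+s[1]**2),np.nanmax(P[v0:v1,u0:u1,2]),q.min(0),q.max(0))
    u0,u1,v0,v1=lb;Q=P[v0:v1,u0:u1];m=(Q[...,2]>.10);q=Q[m];i=np.argsort(q[:,2])
    print(' lever',len(q),[np.r_[q[np.abs(q[:,2]-h)<.005].mean(0),(np.abs(q[:,2]-h)<.005).sum()].round(4) for h in(.11,.12,.13,.14,.15,.16,.17,.18)])
E
```

```text
scene knob 41 369.5121951219512 294.0731707317073 [ 0.49358685 -0.19382955  0.06306875] [ 0.48914386 -0.20029185  0.05250181] [ 0.50077931 -0.18432044  0.06971478]
 skirt 1013 [ 0.45131493 -0.23718297  0.01302808] [ 0.63960736 -0.13943956  0.02972682]
 rim 240 [0.55394268 0.00995023] 0.04124113892932923 0.08890939613324245 [ 0.51656143 -0.03951151  0.08000694] [0.59868248 0.08269057 0.0889094 ]
 lever 505 [array([ 0.5472,  0.1236,  0.1091, 99.    ]), array([ 0.5452,  0.1484,  0.12  , 41.    ]), array([ 0.544 ,  0.1664,  0.1301, 47.    ]), array([ 0.5431,  0.1851,  0.14  , 43.    ]), array([ 0.5404,  0.2014,  0.1506, 56.    ]), array([ 0.5393,  0.2142,  0.16  , 79.    ]), array([ 0.538 ,  0.2306,  0.1699, 85.    ]), array([ 0.5411,  0.2403,  0.1759, 11.    ])]
side knob 67 344.5074626865672 273.86567164179104 [ 0.49746166 -0.19690522  0.05839596] [ 0.49035166 -0.2007191   0.04766783] [ 0.50508667 -0.19007621  0.06764533]
 skirt 777 [ 0.45249954 -0.23943827  0.01327506] [ 0.62919159 -0.13962063  0.02989942]
 rim 234 [0.55390035 0.01118447] 0.043290587909152245 0.08845365090352075 [ 0.51957591 -0.04328031  0.08003404] [0.59964938 0.08047377 0.08845365]
 lever 427 [array([ 0.5501,  0.1233,  0.1088, 79.    ]), array([ 0.5471,  0.1491,  0.12  , 38.    ]), array([ 0.5456,  0.1672,  0.1301, 39.    ]), array([ 0.5449,  0.1842,  0.1405, 35.    ]), array([ 0.5418,  0.2014,  0.1502, 55.    ]), array([ 0.5423,  0.2143,  0.1602, 73.    ]), array([ 0.5411,  0.2312,  0.1702, 61.    ]), array([0.5377, 0.2381, 0.1755, 7.    ])]
```

View pics/wrist0.png

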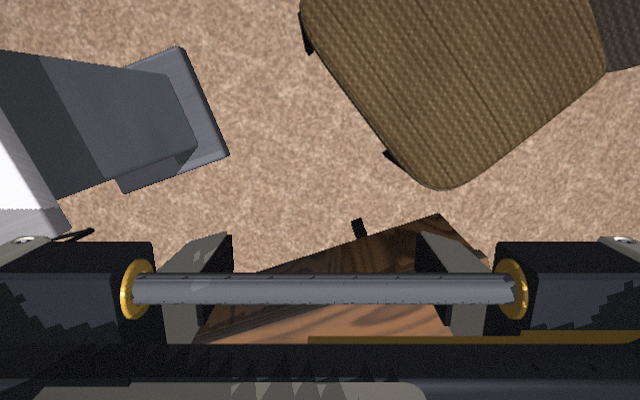

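The wrist camera only sees floor and desk edge from here. The knob comes out near (0.496,-0.192), the pot axis near (0.557,0.001) and the lever runs along +y with a slight turn. I'm now working out the first transit.

```bash
cat >> h.py <<'E'
def plan(tgts,start=None):
    """each tgt: x,y,z,yaw(deg). prints shift (cm) and spin from previous pose"""
    s=monitor.observe();p=np.array(s['tool_pos']);Rm=R.from_euler('xyz',s['tool_rot']).as_matrix()
    for t in tgts:
        R2=R.from_euler('xyz',[np.pi,0,np.deg2rad(t[3])]).as_matrix()
        d=Rm.T@(np.array(t[:3])-p)*100
        rel=Rm.T@R2;sp=np.degrees(np.arctan2(rel[1,0],rel[0,0]))
        print(t,'shift',d.round(2),'spin',round(sp,1),'len',np.linalg.norm(d).round(1))
        p=np.array(t[:3]);Rm=R2
E
python3 - <<'E'
from h import *
P=np.load('scene0.npz')['P'].reshape(-1,3)
for x in np.arange(.55,.85,.05):
    q=P[(abs(P[:,0]-x)<.025)&(abs(P[:,1])<.3)&(P[:,2]>-.05)];print(x,[np.round(np.max(q[abs(q[:,1]-y)<.05][:,2],initial=0),3) for y in(-.2,-.1,0,.1,.2)])
plan([(.3,.38,.30,125),(.42,.18,.30,90),(.495,-.05,.25,90),(.495,-.22,.22,90)])
E
```

```text
0.55 [np.float64(0.025), np.float64(0.021), np.float64(0.088), np.float64(0.125), np.float64(0.178)]
0.6000000000000001 [np.float64(0.005), np.float64(0.023), np.float64(0.089), np.float64(0.105), np.float64(0.017)]
0.6500000000000001 [np.float64(0.016), np.float64(0.026), np.float64(0.026), np.float64(0.005), np.float64(0.005)]
0.7000000000000002 [np.float64(0.015), np.float64(0.025), np.float64(0.024), np.float64(0.015), np.float64(0.015)]
0.7500000000000002 [np.float64(0.024), np.float64(0.061), np.float64(0.059), np.float64(0.029), np.float64(0.03)]
0.8000000000000003 [np.float64(0.035), np.float64(0.074), np.float64(0.073), np.float64(0.043), np.float64(0.035)]
(0.3, 0.38, 0.3, 125) shift [-15.53  -6.62  -9.76] spin 35.4 len 19.5
(0.42, 0.18, 0.3, 90) shift [-23.27  -1.64  -0.  ] spin 35.0 len 23.3
(0.495, -0.05, 0.25, 90) shift [-23.    7.5   5. ] spin 0.0 len 24.7
(0.495, -0.22, 0.22, 90) shift [-17.   0.   3.] spin 0.0 len 17.3
```

>>> {"op": "send_rows", "data": {
  "targets": [
    {"translation":[-3.1,-1.3,-2],"spin":7,"jaw":1},
    {"translation":[-6.2,-2.6,-4],"spin":14,"jaw":1},
    {"translation":[-9.3,-3.9,-6],"spin":21,"jaw":1},
    {"translation":[-12.4,-5.3,-8],"spin":28,"jaw":1},
    {"translation":[-15.5,-6.6,-9.8],"spin":35.4,"jaw":1}
  ]
}}

```text
time: 0.65
tool_pos: [0.3006, 0.3794, 0.3017]
tool_rot: [3.141, -0.0, 2.177]
contact_force: [0.3, 0.9, -0.4]
opening: 0.0918
grip_force: 0.0
```

>>> {"op": "send_rows", "data": {
  "targets": [
    {"translation":[-4.6,-0.3,0],"spin":7,"jaw":1},
    {"translation":[-9.3,-0.6,0],"spin":14,"jaw":1},
    {"translation":[-14,-1,0],"spin":21,"jaw":1},
    {"translation":[-18.6,-1.3,0],"spin":28,"jaw":1},
    {"translation":[-23.3,-1.6,0],"spin":35,"jaw":1}
  ]
}}

```text
time: 1.15
tool_pos: [0.4209, 0.1788, 0.3008]
tool_rot: [-3.142, -0.0, 1.566]
contact_force: [0.6, 0.2, -0.2]
opening: 0.0918
grip_force: 0.0
```

>>> {"op": "send_rows", "data": {
  "targets": [
    {"translation":[-4.6,1.5,1],"spin":0,"jaw":1},
    {"translation":[-9.2,3,2],"spin":0,"jaw":1},
    {"translation":[-13.8,4.5,3],"spin":0,"jaw":1},
    {"translation":[-18.4,6,4],"spin":0,"jaw":1},
    {"translation":[-23,7.5,5],"spin":0,"jaw":1}
  ]
}}

```text
time: 1.65
tool_pos: [0.4956, -0.0514, 0.2503]
tool_rot: [-3.142, -0.0, 1.571]
contact_force: [1.0, 1.1, -0.3]
opening: 0.0919
grip_force: 0.0
```

```bash
python3 - <<'E'
from h import *
p,d,c,s=cam('wrist');print(s['tool_pos'],s['tool_rot'],s['qpos'],s['time']);cv2.imwrite('pics/w1.png',p[...,::-1]);np.savez('w1.npz',p=p,d=d,P=cloud(d,c,s))
plan([(.495,-.22,.22,90)])
E
```

```text
[ 0.49563725 -0.05142575  0.2503051 ] [-3.14152115e+00 -2.98070619e-04  1.57090972e+00] [-2.57503478e-01  2.58343223e-01  1.50977368e+00  2.75351984e-04
  1.37362084e+00 -2.57670844e-01] 1.65
(0.495, -0.22, 0.22, 90) shift [-16.2   -0.12   2.87] spin -0.2 len 16.5
```

View pics/w1.png

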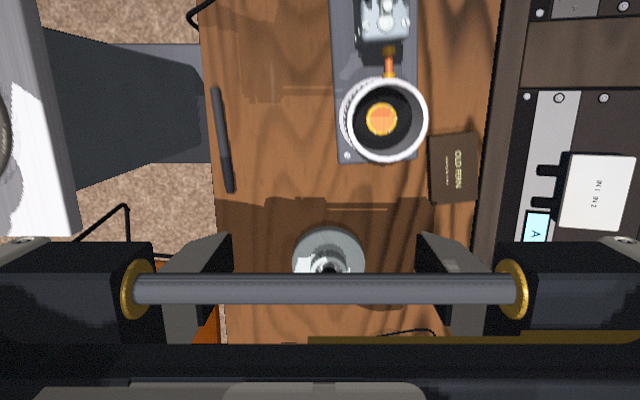

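The wrist view shows the pot rim centred near (385,120), the pump block above it, and the lids near (328,250), partly behind the gripper's bar. I'll fit the pot circle here and go further -y to see the lids.

>>> {"op": "send_rows", "data": {
  "targets": [
    {"translation":[-4.5,0,0],"spin":0,"jaw":1},
    {"translation":[-9,0,0],"spin":0,"jaw":1},
    {"translation":[-13.5,0,0],"spin":0,"jaw":1},
    {"translation":[-18,0,0],"spin":0,"jaw":1},
    {"translation":[-20,0,0],"spin":0,"jaw":1}
  ]
}}

```text
time: 2.2
tool_pos: [0.495, -0.2528, 0.2502]
tool_rot: [-3.141, 0.0, 1.568]
contact_force: [1.0, 0.3, -0.5]
opening: 0.0921
grip_force: 0.0
```

```bash
cat >> h.py <<'E'
def circ(q):
    from scipy.optimize import least_squares
    f=lambda v:np.hypot(q[:,0]-v[0],q[:,1]-v[1])-v[2]
    r=least_squares(f,[q[:,0].mean(),q[:,1].mean(),.03],loss='soft_l1',f_scale=.001);return r.x.round(4)
def fit(P,c0,rr,z0,z1):
    q=P.reshape(-1,3);r=np.hypot(q[:,0]-c0[0],q[:,1]-c0[1]);q=q[(r>rr[0])&(r<rr[1])&(q[:,2]>z0)&(q[:,2]<z1)]
    return len(q),circ(q) if len(q)>10 else None,np.median(q[:,2]).round(4) if len(q) else None
E
python3 - <<'E'
from h import *
P=np.load('w1.npz')['P'];print('rim w1',fit(P,(.556,.001),(.03,.048),.078,.093))
p,d,c,s=cam('wrist');print(s['tool_pos'],abs(s['qvel']).max());cv2.imwrite('pics/w2.png',p[...,::-1]);P=cloud(d,c,s);np.savez('w2.npz',p=p,d=d,P=P)
print('rim w2',fit(P,(.556,.001),(.03,.048),.078,.093))
c0=(.496,-.192)
print('knob top',fit(P,c0,(0,.018),.06,.075),'collar',fit(P,c0,(.014,.03),.039,.05),'crown',fit(P,c0,(.026,.055),.015,.026))
print('pad',[ (h,P.reshape(-1,3)[(abs(P[...,2]-h)<.004).ravel()].mean(0)) for h in(.12,.14,.16,.17)])
# colour check, rays: bright rim / dark knob in image
E
```

```text
rim w1 (1472, array([0.5575, 0.0031, 0.0377]), np.float64(0.0836))
[ 0.49499262 -0.25280091  0.25020948] 0.26977005149573724
rim w2 (0, None, None)
knob top (364, array([ 0.5005, -0.1875,  0.0077]), np.float64(0.0658)) collar (667, array([ 0.5001, -0.1879,  0.0206]), np.float64(0.0443)) crown (3886, array([ 0.4996, -0.1885,  0.0395]), np.float64(0.0201))
pad [(0.12, array([nan, nan, nan])), (0.14, array([nan, nan, nan])), (0.16, array([nan, nan, nan])), (0.17, array([nan, nan, nan]))]<stdin>:7: RuntimeWarning: Mean of empty slice.
  ret = um.true_divide(
```

View pics/w2.png

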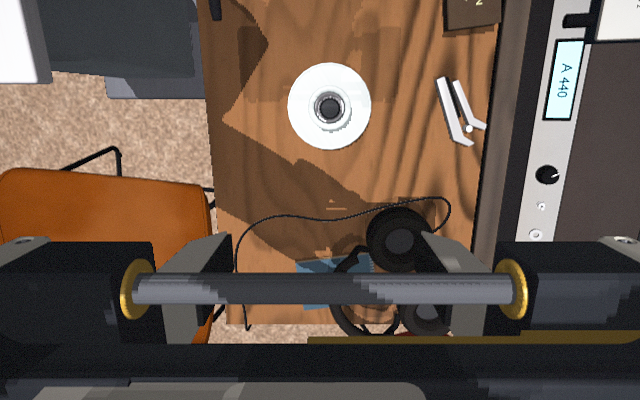

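The lids are nested at (330,106) in the wrist view. Centre is (0.500,-0.188), with the knob top, collar and crown at 66, 44 and 20 mm, which matches the text. I'll descend to the knob and stop a little short to verify.

>>> {"op": "send_rows", "data": {
  "targets": [
    {"translation":[2.2,0.2,4],"spin":0,"jaw":1},
    {"translation":[4.4,0.4,8],"spin":0,"jaw":1},
    {"translation":[6.5,0.5,12],"spin":0,"jaw":1},
    {"translation":[6.5,0.5,14],"spin":0,"jaw":1},
    {"translation":[6.5,0.5,15],"spin":0,"jaw":1}
  ]
}}

```text
time: 2.75
tool_pos: [0.4994, -0.1827, 0.0987]
tool_rot: [-3.138, -0.002, 1.572]
contact_force: [0.3, 1.1, 0.7]
opening: 0.0921
grip_force: 0.0
```

```bash
python3 - <<'E'
from h import *
p,d,c,s=cam('wrist');P=cloud(d,c,s);c0=(.5,-.188);print(s['qpos'])
print('knob top',fit(P,c0,(0,.018),.06,.075),'collar',fit(P,c0,(.014,.03),.039,.05),'crown',fit(P,c0,(.026,.055),.015,.026))
for n in('scene','side'):
    z=np.load(n+'0.npz');print(n,fit(z['P'],c0,(.026,.055),.015,.026),fit(z['P'],(.5575,.003),(.03,.045),.078,.093))
plan([(.5,-.188,.05,90)])
E
```

```text
[-4.94877460e-01  4.62960953e-01  1.64818854e+00  1.83210617e-04
  1.03452204e+00 -4.96662253e-01]
knob top (821, array([ 0.5007, -0.1863,  0.0077]), np.float64(0.0657)) collar (1503, array([ 0.5006, -0.1873,  0.0204]), np.float64(0.0443)) crown (7576, array([ 0.5005, -0.1887,  0.0398]), np.float64(0.0201))
scene (886, array([ 0.5012, -0.1875,  0.041 ]), np.float64(0.0218)) (261, array([0.5566, 0.0007, 0.038 ]), np.float64(0.0846))
side (696, array([ 0.5008, -0.1902,  0.0409]), np.float64(0.0212)) (259, array([ 0.5586, -0.0007,  0.0381]), np.float64(0.0836))
(0.5, -0.188, 0.05, 90) shift [-0.49  0.07  4.83] spin 0.1 len 4.9
```

>>> {"op": "send_rows", "data": {
  "force": 30,
  "targets": [
    {"translation":[-0.3,0.0,2.5],"spin":0,"jaw":1},
    {"translation":[-0.3,0.0,5.0],"spin":0,"jaw":1},
    {"translation":[-0.3,0.0,5.0],"spin":0,"jaw":1},
    {"translation":[-0.3,0,5.0],"spin":0,"jaw":0.5},
    {"translation":[-0.3,0,5.0],"spin":0,"jaw":0}
  ]
}}

```text
time: 3.3
tool_pos: [0.5017, -0.1882, 0.0526]
tool_rot: [3.139, 0.001, 1.571]
contact_force: [0.6, -0.4, 0.2]
opening: 0.0802
grip_force: 0.0
```

>>> {"op": "send_rows", "data": {
  "targets": [
    {"translation":[0,0,0],"spin":0,"jaw":0},
    {"translation":[0,0,0],"spin":0,"jaw":0},
    {"translation":[0,0,0],"spin":0,"jaw":0},
    {"translation":[0,0,0],"spin":0,"jaw":0},
    {"translation":[0,0,0],"spin":0,"jaw":0}
  ]
}}

```text
time: 3.8
tool_pos: [0.5006, -0.1874, 0.0509]
tool_rot: [3.142, -0.0, 1.571]
contact_force: [-0.9, 0.6, -0.3]
opening: 0.0404
grip_force: 0.0
```

>>> {"op": "send_rows", "data": {
  "targets": [
    {"translation":[0,0,0],"spin":0,"jaw":0},
    {"translation":[0,0,0],"spin":0,"jaw":0},
    {"translation":[0,0,0],"spin":0,"jaw":0},
    {"translation":[0,0,0],"spin":0,"jaw":0},
    {"translation":[0,0,0],"spin":0,"jaw":0}
  ]
}}

```text
time: 4.3
tool_pos: [0.5006, -0.1874, 0.0508]
tool_rot: [3.142, -0.0, 1.571]
contact_force: [0.2, 0.3, 0.3]
opening: 0.0018
grip_force: 0.0
```

>>> {"op": "send_rows", "data": {
  "targets": [
    {"translation":[0,0,-0.5],"spin":0,"jaw":0},
    {"translation":[0,0,-1.5],"spin":0,"jaw":0},
    {"translation":[0,0,-3],"spin":0,"jaw":0},
    {"translation":[0,0,-5],"spin":0,"jaw":0},
    {"translation":[0,0,-7],"spin":0,"jaw":0}
  ]
}}

```text
time: 4.8
tool_pos: [0.5006, -0.1875, 0.1223]
tool_rot: [3.141, 0.0, 1.571]
contact_force: [0.2, 0.5, -0.2]
opening: 0.0007
grip_force: 0.0
```

The fingers closed on nothing. I need to look.

```bash
python3 - <<'E'
from h import *
c0=(.5,-.188)
for n in('wrist','side','scene'):
    p,d,c,s=cam(n);P=cloud(d,c,s)
    print(n,'knob top',fit(P,c0,(0,.018),.06,.075),'collar',fit(P,c0,(.014,.03),.039,.05),'crown',fit(P,c0,(.026,.055),.015,.026))
    if n!='scene':cv2.imwrite(f'pics/{n}3.png',p[...,::-1])
    if n=='side': side=p[180:330,260:450]
w=cv2.imread('pics/wrist3.png');cv2.imwrite('pics/c3.png',np.vstack([w[:,:],cv2.resize(side[...,::-1],(640,505))[150:350]]))
E
```

```text
wrist knob top (696, array([ 0.5007, -0.1866,  0.0077]), np.float64(0.0657)) collar (1324, array([ 0.5006, -0.1872,  0.0203]), np.float64(0.0443)) crown (6366, array([ 0.5005, -0.1875,  0.0391]), np.float64(0.02))
side knob top (74, array([ 0.5008, -0.191 ,  0.0079]), np.float64(0.0657)) collar (143, array([ 0.5009, -0.1908,  0.0205]), np.float64(0.0447)) crown (688, array([ 0.5009, -0.1902,  0.0409]), np.float64(0.0213))
scene knob top (84, array([ 0.4991, -0.1895,  0.0081]), np.float64(0.0669)) collar (160, array([ 0.4995, -0.1891,  0.0207]), np.float64(0.046)) crown (886, array([ 0.5013, -0.1876,  0.041 ]), np.float64(0.0217))
```

View pics/c3.png

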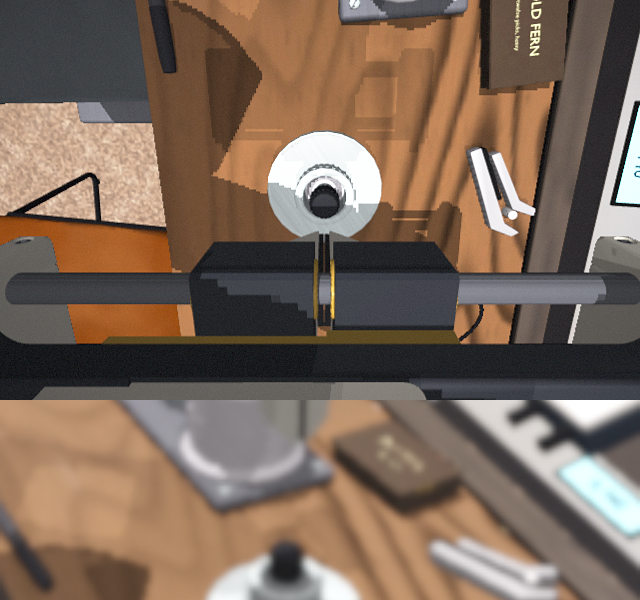

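The wrist view shows the closed fingertips at (324,235), directly above the unmoved knob at (325,200). I'll check the fingertip height independently with the fixed cameras.

```bash
python3 - <<'E'
from h import *
out=[]
for n in('side','scene'):
    p,d,c,s=cam(n);P=cloud(d,c,s);t=s['tool_pos'];print(n,t)
    q=P.reshape(-1,3);q=q[(np.hypot(q[:,0]-t[0],q[:,1]-t[1])<.04)&(q[:,2]>.075)]
    for h in np.arange(.075,.24,.01):
        m=q[abs(q[:,2]-h)<.005]
        if len(m):print(round(h,3),len(m),m[:,:2].min(0).round(3),m[:,:2].max(0).round(3))
    T=np.linalg.inv(pose(c,s));x=T[:3,:3]@t+T[:3,3];K=c['intrinsics'];u,v=K[0,0]*x[0]/-x[2]+K[0,2],-K[1,1]*x[1]/-x[2]+K[1,2];print('tcp px',u,v)
    u,v=int(u),int(v);out.append(cv2.resize(p[v-55:v+65,u-70:u+70,::-1],(390,334)))
cv2.imwrite('pics/c4.png',np.hstack(out))
E
```

```text
side [ 0.50146462 -0.18789271  0.1224548 ]
0.145 7 [ 0.498 -0.199] [ 0.506 -0.197]
0.155 47 [ 0.487 -0.201] [ 0.517 -0.196]
0.165 89 [ 0.483 -0.202] [ 0.521 -0.178]
0.175 86 [ 0.483 -0.203] [ 0.519 -0.179]
0.185 95 [ 0.482 -0.202] [ 0.521 -0.182]
0.195 95 [ 0.482 -0.202] [ 0.521 -0.179]
0.205 18 [ 0.472 -0.203] [ 0.517 -0.177]
0.215 45 [ 0.471 -0.225] [ 0.519 -0.168]
0.225 96 [ 0.47  -0.226] [ 0.519 -0.174]
0.235 211 [ 0.471 -0.227] [ 0.534 -0.19 ]
tcp px 345.4452224437286 245.3133011982314
scene [ 0.50069737 -0.18751173  0.12123132]
0.145 4 [ 0.495 -0.199] [ 0.506 -0.197]
0.155 25 [ 0.484 -0.199] [ 0.515 -0.197]
0.165 36 [ 0.482 -0.2  ] [ 0.516 -0.177]
0.175 24 [ 0.482 -0.199] [ 0.495 -0.179]
0.185 9 [ 0.48  -0.199] [ 0.488 -0.182]
0.205 4 [ 0.469 -0.199] [ 0.471 -0.195]
0.215 23 [ 0.469 -0.224] [ 0.517 -0.197]
0.225 54 [ 0.468 -0.224] [ 0.517 -0.202]
0.235 223 [ 0.469 -0.224] [ 0.53  -0.207]
tcp px 372.982506946242 274.7724268178614
```

View pics/c4.png

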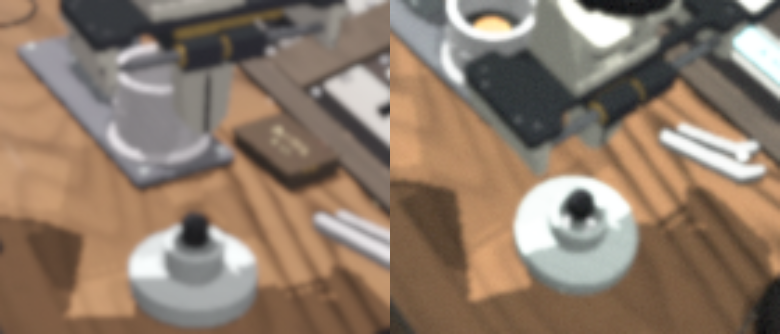

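In both views the fingers seem to end about 20 mm above the reported TCP. I'll check with wrist depth in the tool frame, and with the fingertip pixels in the side view.

```bash
python3 - <<'E'
from h import *
p,d,c,s=cam('wrist');K=c['intrinsics'];H=c['hand_eye']
v,u=np.mgrid[:400,:640];X=np.stack([(u-K[0,2])/K[0,0]*d,-(v-K[1,2])/K[1,1]*d,-d],-1)@H[:3,:3].T+H[:3,3]
for r in range(224,275,4):print(r,[(k,d[r,k].round(3),*(X[r,k]*1000).round(0)) for k in(300,319,324,330,345)])
p,d,c,s=cam('side')
# columns through finger: print colors down rows 
for r in range(222,268,2):print(r,p[r,342:354:3].mean(-1).round(0),d[r,342:354:3].round(3))
E
```

```text
224 [(300, np.float32(0.299), np.float64(-31.0), np.float64(-21.0), np.float64(100.0)), (319, np.float32(0.275), np.float64(-23.0), np.float64(-4.0), np.float64(77.0)), (324, np.float32(0.272), np.float64(-22.0), np.float64(0.0), np.float64(75.0)), (330, np.float32(0.274), np.float64(-23.0), np.float64(5.0), np.float64(76.0)), (345, np.float32(0.3), np.float64(-32.0), np.float64(19.0), np.float64(101.0))]
228 [(300, np.float32(0.302), np.float64(-36.0), np.float64(-21.0), np.float64(101.0)), (319, np.float32(0.303), np.float64(-36.0), np.float64(-4.0), np.float64(103.0)), (324, np.float32(0.3), np.float64(-35.0), np.float64(0.0), np.float64(99.0)), (330, np.float32(0.3), np.float64(-35.0), np.float64(5.0), np.float64(100.0)), (345, np.float32(0.3), np.float64(-35.0), np.float64(19.0), np.float64(100.0))]
232 [(300, np.float32(0.302), np.float64(-40.0), np.float64(-21.0), np.float64(101.0)), (319, np.float32(0.303), np.float64(-40.0), np.float64(-4.0), np.float64(102.0)), (324, np.float32(0.301), np.float64(-39.0), np.float64(0.0), np.float64(100.0)), (330, np.float32(0.168), np.float
[... 4716 characters left out ...]
.] [1.102 1.116 1.124 1.136]
242 [154. 177. 172. 110.] [1.106 1.111 1.118 1.126]
244 [184. 180. 127. 107.] [1.106 1.111 1.117 1.118]
246 [171. 130. 101. 101.] [1.104 1.106 1.108 1.109]
248 [116.  98.  94.  89.] [1.099 1.105 1.102 1.106]
250 [89. 86. 79. 78.] [1.099 1.097 1.105 1.118]
252 [ 74.  82.  88. 116.] [1.098 1.107 1.107 1.108]
254 [ 93. 103. 127. 145.] [1.099 1.099 1.103 1.1  ]
256 [132. 136. 146. 148.] [1.089 1.089 1.094 1.093]
258 [143. 140. 137. 137.] [1.085 1.085 1.084 1.087]
260 [145. 139. 129. 132.] [1.074 1.078 1.081 1.079]
262 [130. 122. 123. 129.] [1.068 1.072 1.069 1.068]
264 [113. 108. 121. 132.] [1.063 1.062 1.062 1.061]
266 [ 95.  88. 107. 132.] [0.945 0.941 0.945 1.056]
```

```bash
python3 - <<'E'
from h import *
print(robot.tcp_to_grasp,[a for a in dir(robot) if a[0]!='_'])
plan([(.5005,-.188,.026,90)])
E
```

```text
-0.0188 ['IKError', 'tcp_to_grasp']
(0.5005, -0.188, 0.026, 90) shift [-0.09  0.07  9.39] spin 0.0 len 9.4
```

>>> {"op": "send_rows", "data": {
  "targets": [
    {"translation":[0,0,0],"spin":0,"jaw":1},
    {"translation":[0,0,0],"spin":0,"jaw":1},
    {"translation":[0,0,0],"spin":0,"jaw":1},
    {"translation":[0,0,0],"spin":0,"jaw":1},
    {"translation":[0,0,0],"spin":0,"jaw":1}
  ]
}}

```text
time: 5.65
tool_pos: [0.5006, -0.1874, 0.1208]
tool_rot: [-3.142, -0.0, 1.571]
contact_force: [-0.3, 0.2, 0.7]
opening: 0.0358
grip_force: 0.0
```

>>> {"op": "send_rows", "data": {
  "targets": [
    {"translation":[0,0,0],"spin":0,"jaw":1},
    {"translation":[0,0,0],"spin":0,"jaw":1},
    {"translation":[0,0,0],"spin":0,"jaw":1},
    {"translation":[0,0,0],"spin":0,"jaw":1},
    {"translation":[0,0,0],"spin":0,"jaw":1}
  ]
}}

```text
time: 6.15
tool_pos: [0.5006, -0.1875, 0.1208]
tool_rot: [3.142, -0.0, 1.571]
contact_force: [0.4, 0.5, -0.1]
opening: 0.0761
grip_force: 0.0
```

>>> {"op": "send_rows", "data": {
  "targets": [
    {"translation":[0,0,3],"spin":0,"jaw":1},
    {"translation":[0,0,6],"spin":0,"jaw":1},
    {"translation":[0,0,8],"spin":0,"jaw":1},
    {"translation":[0,0,9.4],"spin":0,"jaw":1},
    {"translation":[0,0,9.4],"spin":0,"jaw":0.3}
  ]
}}

```text
time: 6.65
tool_pos: [0.4993, -0.1868, 0.0249]
tool_rot: [-3.138, -0.002, 1.571]
contact_force: [0.2, 0.4, -0.4]
opening: 0.0873
grip_force: 0.0
```

>>> {"op": "send_rows", "data": {
  "targets": [
    {"translation":[0,0,0],"spin":0,"jaw":0},
    {"translation":[0,0,0],"spin":0,"jaw":0},
    {"translation":[0,0,0],"spin":0,"jaw":0},
    {"translation":[0,0,0],"spin":0,"jaw":0},
    {"translation":[0,0,0],"spin":0,"jaw":0}
  ]
}}

```text
time: 7.15
tool_pos: [0.5008, -0.1875, 0.0272]
tool_rot: [3.141, 0.0, 1.571]
contact_force: [0.5, -0.5, -0.2]
opening: 0.0485
grip_force: 0.0
```

>>> {"op": "send_rows", "data": {
  "targets": [
    {"translation":[0,0,0],"spin":0,"jaw":0},
    {"translation":[0,0,0],"spin":0,"jaw":0},
    {"translation":[0,0,0],"spin":0,"jaw":0},
    {"translation":[0,0,0],"spin":0,"jaw":0},
    {"translation":[0,0,0],"spin":0,"jaw":0}
  ]
}}

```text
time: 7.65
tool_pos: [0.5008, -0.1875, 0.0268]
tool_rot: [3.141, 0.0, 1.571]
contact_force: [1.8, 0.3, -1.5]
opening: 0.0211
grip_force: 30.0
```

Gripped at 21 mm, which is the knob's width, with the true fingertips about 22 mm short of the nominal TCP. Next I lift and go partway to look at the pot from rest.

>>> {"op": "send_rows", "data": {
  "targets": [
    {"translation":[0,0,-1],"spin":0,"jaw":0},
    {"translation":[0,0,-2.5],"spin":0,"jaw":0},
    {"translation":[0,0,-4.5],"spin":0,"jaw":0},
    {"translation":[0,0,-6.5],"spin":0,"jaw":0},
    {"translation":[0,0,-8.5],"spin":0,"jaw":0}
  ]
}}

```text
time: 8.15
tool_pos: [0.4999, -0.1872, 0.1127]
tool_rot: [-3.14, -0.001, 1.571]
contact_force: [0.9, 0.6, -3.4]
opening: 0.021
grip_force: 30.0
```

>>> {"op": "send_rows", "data": {
  "targets": [
    {"translation":[1,0.5,-2],"spin":0,"jaw":0},
    {"translation":[3,1.5,-4],"spin":0,"jaw":0},
    {"translation":[5.5,3,-6],"spin":0,"jaw":0},
    {"translation":[8,4.5,-7],"spin":0,"jaw":0},
    {"translation":[10,5.6,-7],"spin":0,"jaw":0}
  ]
}}

```text
time: 8.65
tool_pos: [0.5576, -0.0863, 0.1839]
tool_rot: [3.139, 0.0, 1.571]
contact_force: [1.3, -0.3, -3.4]
opening: 0.0209
grip_force: 30.0
```

>>> {"op": "send_rows", "data": {
  "targets": [
    {"translation":[0,0,0],"spin":0,"jaw":0},
    {"translation":[0,0,0],"spin":0,"jaw":0},
    {"translation":[0,0,0],"spin":0,"jaw":0},
    {"translation":[0,0,0],"spin":0,"jaw":0},
    {"translation":[0,0,0],"spin":0,"jaw":0}
  ]
}}

```text
time: 9.15
tool_pos: [0.5562, -0.0881, 0.1817]
tool_rot: [-3.141, -0.0, 1.57]
contact_force: [0.9, -0.1, -3.9]
opening: 0.0212
grip_force: 30.0
```

```bash
python3 - <<'E'
from h import *
for n in('wrist','side','scene'):
    p,d,c,s=cam(n);P=cloud(d,c,s);t=s['tool_pos'];
    q=P.reshape(-1,3)
    if n=='wrist':print(t,s['opening'],abs(s['qvel']).max());cv2.imwrite('pics/w5.png',p[...,::-1])
    print(n,'rim',fit(P,(.5575,.001),(.031,.046),.078,.093))
    z=t[2]-.027; print('   crown',fit(P,t[:2],(.026,.052),z+.013,z+.027),'collar',fit(P,t[:2],(.015,.026),z+.038,z+.05))
    m=q[(q[:,2]>.156)&(q[:,2]<.185)&(q[:,1]>.1)&(q[:,1]<.3)&(abs(q[:,0]-.54)<.05)]
    if len(m):print('   pad',len(m),m.mean(0),m.min(0),m.max(0))
E
```

```text
[ 0.55618794 -0.08809587  0.18171331] 0.021221598678432946 0.0018472432334668753
wrist rim (2515, array([0.5582, 0.0025, 0.0376]), np.float64(0.0837))
   crown (9164, array([ 0.5564, -0.086 ,  0.0384]), np.float64(0.175)) collar (1335, array([ 0.5565, -0.087 ,  0.0212]), np.float64(0.1992))
side rim (186, array([ 5.589e-01, -5.000e-04,  3.820e-02]), np.float64(0.084))
   crown (540, array([ 0.5552, -0.0926,  0.0415]), np.float64(0.1761)) collar (129, array([ 0.556 , -0.0912,  0.02  ]), np.float64(0.1993))
   pad 132 [0.54145397 0.2238875  0.16579467] [0.52612191 0.20175953 0.15609225] [0.55846617 0.24422928 0.17661116]
scene rim (175, array([0.5565, 0.0006, 0.0381]), np.float64(0.0848))
   crown (731, array([ 0.5545, -0.09  ,  0.0404]), np.float64(0.1768)) collar (126, array([ 0.5545, -0.0885,  0.0206]), np.float64(0.2))
   pad 171 [0.53875413 0.22428405 0.16601239] [0.52335991 0.20246932 0.15608831] [0.5575478  0.24735248 0.17734477]
```

View pics/w5.png

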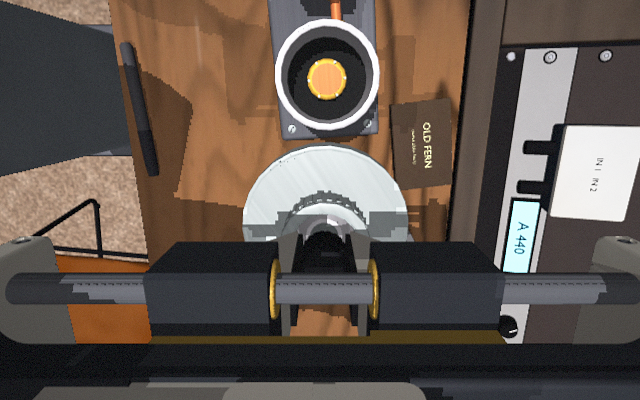

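Both lids are held (about 4 N) in the lower half of the wrist picture, and the pot mouth is at (327,73). The three cameras agree on a shift of about (+2.3,+90.5) mm. I'll move over the mouth and down to just above the rim.

>>> {"op": "send_rows", "data": {
  "targets": [
    {"translation":[2,0.1,0],"spin":0,"jaw":0},
    {"translation":[4.5,0.2,0],"spin":0,"jaw":0},
    {"translation":[7,0.2,0],"spin":0,"jaw":0},
    {"translation":[8.5,0.23,0],"spin":0,"jaw":0},
    {"translation":[9.0,0.23,0],"spin":0,"jaw":0}
  ]
}}

```text
time: 9.8
tool_pos: [0.5588, 0.0038, 0.1819]
tool_rot: [3.142, -0.0, 1.573]
contact_force: [-0.4, -1.0, -3.3]
opening: 0.0211
grip_force: 30.0
```

>>> {"op": "send_rows", "data": {
  "targets": [
    {"translation":[0,0,2],"spin":0,"jaw":0},
    {"translation":[0,0,4],"spin":0,"jaw":0},
    {"translation":[0,0,5.5],"spin":0,"jaw":0},
    {"translation":[0,0,6],"spin":0,"jaw":0},
    {"translation":[0,0,6],"spin":0,"jaw":0}
  ]
}}

```text
time: 10.3
tool_pos: [0.5586, 0.002, 0.1213]
tool_rot: [-3.14, 0.0, 1.571]
contact_force: [-0.7, -0.5, -4.1]
opening: 0.0211
grip_force: 30.0
```

```bash
python3 - <<'E'
from h import *
out=[]
for n in('side','scene'):
    p,d,c,s=cam(n);P=cloud(d,c,s);t=s['tool_pos']
    z=t[2]-.027;print(n,t,'crown',fit(P,t[:2],(.026,.052),z+.013,z+.027),'collar',fit(P,t[:2],(.015,.026),z+.038,z+.05))
    q=P.reshape(-1,3);r=q[(abs(q[:,0]-.557)<.05)&(abs(q[:,1])<.05)];print(np.c_[[(h,*r[abs(r[:,2]-h)<.004][:,:2].min(0),*r[abs(r[:,2]-h)<.004][:,:2].max(0)) for h in(.06,.07,.078,.105,.112)]].round(4))
E
```

```text
side [0.55859661 0.00197026 0.12130111] crown (460, array([ 0.5576, -0.0019,  0.0418]), np.float64(0.1157)) collar (102, array([ 0.5589, -0.0009,  0.0204]), np.float64(0.1385))
[[ 0.06    0.519  -0.0432  0.5934  0.0372]
 [ 0.07    0.5189 -0.0406  0.5949  0.0241]
 [ 0.078   0.5191 -0.0421  0.5899  0.0098]
 [ 0.105   0.5107 -0.0495  0.5978  0.0121]
 [ 0.112   0.5105 -0.0492  0.606   0.0471]]
scene [0.55912198 0.00199177 0.12212499] crown (590, array([0.5577, 0.0008, 0.0411]), np.float64(0.1171)) collar (104, array([0.5572, 0.0014, 0.021 ]), np.float64(0.1405))
[[ 0.06    0.5167 -0.0396  0.5861  0.0162]
 [ 0.07    0.5169 -0.0392  0.5845  0.0151]
 [ 0.078   0.5166 -0.0391  0.5812  0.017 ]
 [ 0.105   0.5097 -0.0473  0.586   0.0209]
 [ 0.112   0.5092 -0.0469  0.6069  0.0402]]
```

Centred within about 1 mm, so I go in.

>>> {"op": "send_rows", "data": {
  "targets": [
    {"translation":[0,0,0.5],"spin":0,"jaw":0},
    {"translation":[0,0,1],"spin":0,"jaw":0},
    {"translation":[0,0,1.4],"spin":0,"jaw":0},
    {"translation":[0,0,1.7],"spin":0,"jaw":0},
    {"translation":[0,0,1.9],"spin":0,"jaw":0}
  ]
}}

```text
time: 10.9
tool_pos: [0.5587, 0.0026, 0.1024]
tool_rot: [-3.141, -0.0, 1.571]
contact_force: [0.0, 0.6, -4.5]
opening: 0.0208
grip_force: 30.0
```

>>> {"op": "send_rows", "data": {
  "targets": [
    {"translation":[0,0,0.1],"spin":0,"jaw":0},
    {"translation":[0,0,0.2],"spin":0,"jaw":0},
    {"translation":[0,0,0.2],"spin":0,"jaw":0},
    {"translation":[0,0,0.2],"spin":0,"jaw":0},
    {"translation":[0,0,0.2],"spin":0,"jaw":0}
  ]
}}

```text
time: 11.4
tool_pos: [0.5589, 0.0025, 0.101]
tool_rot: [3.141, -0.0, 1.571]
contact_force: [-0.5, -0.3, -4.6]
opening: 0.0213
grip_force: 30.0
```

>>> {"op": "send_rows", "data": {
  "targets": [
    {"translation":[0,0,0.1],"spin":0,"jaw":0},
    {"translation":[0,0,0.2],"spin":0,"jaw":0},
    {"translation":[0,0,0.2],"spin":0,"jaw":0},
    {"translation":[0,0,0.2],"spin":0,"jaw":0},
    {"translation":[0,0,0.2],"spin":0,"jaw":0}
  ]
}}

```text
time: 11.9
tool_pos: [0.5592, 0.0025, 0.0997]
tool_rot: [3.14, 0.0, 1.571]
contact_force: [-2.4, -0.7, 6.7]
opening: 0.021
grip_force: 30.0
```

Contact came at the expected height (6.7 N push), so the lid is seated. I'll release, rise and check.

>>> {"op": "send_rows", "data": {
  "targets": [
    {"translation":[0,0,-0.1],"spin":0,"jaw":0.5},
    {"translation":[0,0,-0.1],"spin":0,"jaw":0.5},
    {"translation":[0,0,-0.1],"spin":0,"jaw":0.5},
    {"translation":[0,0,-0.1],"spin":0,"jaw":0.5},
    {"translation":[0,0,-0.1],"spin":0,"jaw":0.5}
  ]
}}

```text
time: 12.4
tool_pos: [0.5588, 0.0026, 0.0997]
tool_rot: [-3.141, -0.0, 1.571]
contact_force: [0.0, -0.1, -0.3]
opening: 0.0457
grip_force: 0.0
```

>>> {"op": "send_rows", "data": {
  "targets": [
    {"translation":[0,0,-1],"spin":0,"jaw":0.5},
    {"translation":[0,0,-3],"spin":0,"jaw":0.5},
    {"translation":[0,0,-7],"spin":0,"jaw":0.2},
    {"translation":[0,0,-11],"spin":0,"jaw":0},
    {"translation":[0,0,-14],"spin":0,"jaw":0}
  ]
}}

```text
time: 12.9
tool_pos: [0.5593, 0.0025, 0.2433]
tool_rot: [3.138, 0.0, 1.571]
contact_force: [0.3, 0.6, 0.5]
opening: 0.0262
grip_force: 0.0
```

```bash
python3 - <<'E'
from h import *
out=[]
for n in('side','scene','wrist'):
    p,d,c,s=cam(n);P=cloud(d,c,s);c0=(.558,.002)
    print(n,'knob',fit(P,c0,(0,.016),.13,.15),'collar',fit(P,c0,(.014,.03),.113,.125),'crown',fit(P,c0,(.026,.053),.086,.103))
    q=P.reshape(-1,3);q=q[(q[:,2]>.156)&(q[:,2]<.18)&(q[:,1]>.19)&(q[:,1]<.26)&(abs(q[:,0]-.54)<.05)]
    if len(q):
        print('  pad',len(q),q.mean(0),q.min(0),q.max(0))
    r=np.hypot(P[...,0]-c0[0],P[...,1]-c0[1]);m=(r>.028)&(r<.046)&(P[...,2]>.086)&(P[...,2]<.103);A=P[m];
    print('  tilt',np.linalg.lstsq(np.c_[A[:,:2],np.ones(len(A))],A[:,2],rcond=None)[0][:2])
plan([(.5395,.224,.235,95)])
E
```

```text
side knob (61, array([ 0.5587, -0.0012,  0.0082]), np.float64(0.1377)) collar (100, array([ 5.594e-01, -2.000e-04,  2.050e-02]), np.float64(0.1179)) crown (448, array([ 0.5583, -0.0013,  0.0419]), np.float64(0.0941))
  pad 134 [0.54132417 0.22349624 0.16595783] [0.52476589 0.2026713  0.1560899 ] [0.55887131 0.24326659 0.17693683]
  tilt [0.01870699 0.0141768 ]
scene knob (70, array([ 5.566e-01, -2.000e-04,  8.100e-03]), np.float64(0.1391)) collar (113, array([0.5573, 0.0018, 0.0207]), np.float64(0.1188)) crown (596, array([0.5579, 0.0023, 0.0415]), np.float64(0.0947))
  pad 170 [0.53884858 0.22454913 0.16626962] [0.52290622 0.20547581 0.1560983 ] [0.55704928 0.24727785 0.17664181]
  tilt [0.00295498 0.00067791]
wrist knob (513, array([0.5587, 0.0035, 0.0078]), np.float64(0.1387)) collar (953, array([0.5589, 0.004 , 0.0204]), np.float64(0.1172)) crown (5122, array([0.5586, 0.0029, 0.0393]), np.float64(0.093))
  tilt [-0.0002328   0.00044755]
(0.5395, 0.224, 0.235, 95) shift [22.16 -2.04  0.75] spin -5.0 len 22.3
```

The pair is seated: knob top at 139 mm, crown at 94 mm, level, and centred as the pot was. On to the lever, where the pad centre is (0.540,0.224,0.166).

>>> {"op": "send_rows", "data": {
  "targets": [
    {"translation":[4,-0.4,0],"spin":0,"jaw":0},
    {"translation":[9,-0.8,0],"spin":-1,"jaw":0},
    {"translation":[14,-1.3,0.5],"spin":-3,"jaw":0},
    {"translation":[18.5,-1.7,1],"spin":-5,"jaw":0},
    {"translation":[22.2,-2,1.5],"spin":-5,"jaw":0}
  ]
}}

```text
time: 13.55
tool_pos: [0.5374, 0.2268, 0.2235]
tool_rot: [-3.139, -0.0, 1.66]
contact_force: [0.1, -0.8, -0.1]
opening: 0.0001
grip_force: 0.0
```

>>> {"op": "send_rows", "data": {
  "targets": [
    {"translation":[0,0,1.5],"spin":0,"jaw":0},
    {"translation":[0,0,3],"spin":0,"jaw":0},
    {"translation":[0.2,0,5],"spin":0,"jaw":0},
    {"translation":[0.4,0,7],"spin":0,"jaw":0},
    {"translation":[0.6,0,8.5],"spin":0,"jaw":0}
  ]
}}

```text
time: 14.05
tool_pos: [0.5371, 0.2305, 0.1377]
tool_rot: [-3.139, 0.0, 1.658]
contact_force: [-0.4, 1.3, 3.3]
opening: 0.0004
grip_force: 1.5
```

```bash
python3 - <<'E'
from h import *
out=[]
for n in('side','scene'):
    p,d,c,s=cam(n);P=cloud(d,c,s);t=s['tool_pos'];print(t,s['contact_force'],s['opening'])
    T=np.linalg.inv(pose(c,s));x=T[:3,:3]@t+T[:3,3];K=c['intrinsics'];u,v=int(K[0,0]*x[0]/-x[2]+K[0,2]),int(-K[1,1]*x[1]/-x[2]+K[1,2])
    out.append(cv2.resize(p[v-75:v+75,u-75:u+75,::-1],(400,400)))
cv2.imwrite('pics/c6.png',np.hstack(out))
E
```

```text
[0.53709859 0.23046753 0.13767312] [-0.41589815  1.30229837  3.32740019] 0.00036267730394512547
[0.53617181 0.23038979 0.1355424 ] [ 0.4960906  -0.57068001  0.21091685] 0.00050782147464152
```

View pics/c6.png

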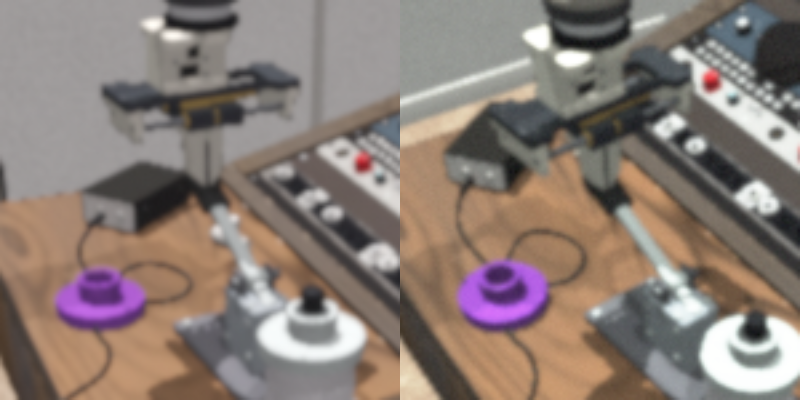

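Both views show the closed fingertips on the black paddle (side crop (208,195)). I continue all the way down.

>>> {"op": "send_rows", "data": {
  "targets": [
    {"translation":[0.4,0,1.3],"spin":0,"jaw":0},
    {"translation":[0.8,0,2.6],"spin":0,"jaw":0},
    {"translation":[1.1,0,4],"spin":0,"jaw":0},
    {"translation":[1.3,0,5.2],"spin":0,"jaw":0},
    {"translation":[1.3,0,6],"spin":0,"jaw":0}
  ]
}}

```text
time: 14.65
tool_pos: [0.5375, 0.2449, 0.0795]
tool_rot: [3.14, -0.002, 1.659]
contact_force: [-1.0, 4.9, 7.7]
opening: 0.0006
grip_force: 3.4
```

>>> {"op": "send_rows", "data": {
  "targets": [
    {"translation":[0,0,0.1],"spin":0,"jaw":0},
    {"translation":[0,0,0.2],"spin":0,"jaw":0},
    {"translation":[0,0,0.2],"spin":0,"jaw":0},
    {"translation":[0,0,0.2],"spin":0,"jaw":0},
    {"translation":[0,0,0.2],"spin":0,"jaw":0}
  ]
}}

```text
time: 15.15
tool_pos: [0.5373, 0.2447, 0.0785]
tool_rot: [3.14, -0.002, 1.659]
contact_force: [-1.3, 4.1, 6.6]
opening: 0.0001
grip_force: 3.3
```

>>> {"op": "send_rows", "data": {
  "targets": [
    {"translation":[0,0,0.2],"spin":0,"jaw":0},
    {"translation":[0,0,0.4],"spin":0,"jaw":0},
    {"translation":[0,0,0.6],"spin":0,"jaw":0},
    {"translation":[0,0,0.6],"spin":0,"jaw":0},
    {"translation":[0,0,0.6],"spin":0,"jaw":0}
  ]
}}

```text
time: 15.65
tool_pos: [0.5373, 0.2447, 0.0726]
tool_rot: [3.14, -0.002, 1.658]
contact_force: [-1.0, 4.9, 7.1]
opening: 0.0001
grip_force: 3.5
```

```bash
python3 - <<'E'
from h import *
for n in('side','scene'):
    p,d,c,s=cam(n);P=cloud(d,c,s).reshape(-1,3);t=s['tool_pos']
    # pin: points near 89mm along station y, and lever slope
    a=np.array([-.081,.997]);o=np.array([.558,.0015]);l=(P[:,:2]-o)@a;w=(P[:,:2]-o)@np.array([.997,.081])
    m=(abs(l-.089)<.008)&(abs(w)<.008)&(P[:,2]>.08);print(n,t,'pin z',np.percentile(P[m,2],[50,95,100]).round(4),m.sum())
    for L in(.14,.16,.18,.2,.22,.26):
        m=(abs(l-L)<.006)&(abs(w)<.02)&(P[:,2]>.06)&(P[:,2]<.2);print('  ',L,m.sum(),np.median(P[m,2]).round(4) if m.any() else '')
E
```

```text
side [0.53733248 0.24468423 0.07256242] pin z [0.0917 0.1059 0.1064] 41
   0.14 18 0.1009
   0.16 14 0.099
   0.18 12 0.098
   0.2 27 0.1721
   0.22 113 0.1872
   0.26 6 0.0934
scene [0.53733437 0.24468616 0.07257991] pin z [0.0909 0.1042 0.1052] 50
   0.14 28 0.1008
   0.16 17 0.0995
   0.18 17 0.0988
   0.2 19 0.0974
   0.22 111 0.1866
   0.26 8 0.0941
```

>>> {"op": "send_rows", "data": {
  "targets": [
    {"translation":[0,0,0.3],"spin":0,"jaw":0},
    {"translation":[0,0,0.5],"spin":0,"jaw":0},
    {"translation":[0,0,0.5],"spin":0,"jaw":0},
    {"translation":[0,0,0.5],"spin":0,"jaw":0},
    {"translation":[0,0,0.5],"spin":0,"jaw":0}
  ]
}}

```text
time: 16.25
tool_pos: [0.5375, 0.2448, 0.0702]
tool_rot: [3.138, -0.002, 1.659]
contact_force: [-7.2, 1.9, 24.3]
opening: 0.0005
grip_force: 12.1
```

The stop is reached at TCP z 0.071 (24 N). Now back up, then the second stroke.

>>> {"op": "send_rows", "data": {
  "targets": [
    {"translation":[-0.4,0,-2],"spin":0,"jaw":0},
    {"translation":[-0.9,0,-4.5],"spin":0,"jaw":0},
    {"translation":[-1.4,0,-7],"spin":0,"jaw":0},
    {"translation":[-1.9,0,-9.5],"spin":0,"jaw":0},
    {"translation":[-1.9,0,-11],"spin":0,"jaw":0}
  ]
}}

```text
time: 16.75
tool_pos: [0.5392, 0.2238, 0.1784]
tool_rot: [3.14, 0.0, 1.658]
contact_force: [0.4, 0.4, -1.2]
opening: 0.0002
grip_force: 0.0
```

```bash
cat > chk.py <<'E'
from h import *
for n in('side','scene'):
    p,d,c,s=cam(n);P=cloud(d,c,s).reshape(-1,3);t=s['tool_pos']
    a=np.array([-.081,.997]);o=np.array([.558,.0015]);l=(P[:,:2]-o)@a;w=(P[:,:2]-o)@np.array([.997,.081])
    m=(abs(l-.089)<.008)&(abs(w)<.008)&(P[:,2]>.08);print(n,t.round(4),s['contact_force'].round(1),'pin z',np.percentile(P[m,2],[50,95,100]).round(4))
    print([(L,np.median(P[(abs(l-L)<.006)&(abs(w)<.02)&(P[:,2]>.06)&(P[:,2]<.2),2]).round(4)) for L in(.14,.16,.18,.2)])
E
python3 chk.py
```

```text
side [0.5392 0.2238 0.1784] [ 0.4  0.4 -1.2] pin z [0.089  0.0964 0.0981]
[(0.14, np.float64(0.1142)), (0.16, np.float64(0.1267)), (0.18, np.float64(0.1383)), (0.2, np.float64(0.1518))]
scene [0.5401 0.2244 0.1804] [ 1.4 -0.8  2.4] pin z [0.0892 0.097  0.0975]
[(0.14, np.float64(0.115)), (0.16, np.float64(0.1268)), (0.18, np.float64(0.1394)), (0.2, np.float64(0.1516))]
```

The lever is back at rest and the pin is up. Strokes two and three follow.

>>> {"op": "send_rows", "data": {
  "targets": [
    {"translation":[0.2,0,2],"spin":0,"jaw":0},
    {"translation":[0.6,0,4.2],"spin":0,"jaw":0},
    {"translation":[1,0,6.4],"spin":0,"jaw":0},
    {"translation":[1.5,0,8.6],"spin":0,"jaw":0},
    {"translation":[1.9,0,10.3],"spin":0,"jaw":0}
  ]
}}

```text
time: 17.35
tool_pos: [0.5368, 0.2426, 0.0719]
tool_rot: [-3.141, 0.002, 1.659]
contact_force: [0.5, -4.6, 7.2]
opening: 0.0
grip_force: 3.6
```

>>> {"op": "send_rows", "data": {
  "targets": [
    {"translation":[0,0,0.4],"spin":0,"jaw":0},
    {"translation":[0,0,0.6],"spin":0,"jaw":0},
    {"translation":[0,0,0.6],"spin":0,"jaw":0},
    {"translation":[0,0,0.6],"spin":0,"jaw":0},
    {"translation":[0,0,0.6],"spin":0,"jaw":0}
  ]
}}

```text
time: 17.85
tool_pos: [0.5371, 0.2428, 0.0703]
tool_rot: [3.14, 0.001, 1.659]
contact_force: [-7.6, -5.3, 26.1]
opening: 0.0001
grip_force: 13.1
```

>>> {"op": "send_rows", "data": {
  "targets": [
    {"translation":[-0.4,0,-2],"spin":0,"jaw":0},
    {"translation":[-0.9,0,-4.5],"spin":0,"jaw":0},
    {"translation":[-1.4,0,-7],"spin":0,"jaw":0},
    {"translation":[-1.9,0,-9.5],"spin":0,"jaw":0},
    {"translation":[-1.9,0,-11],"spin":0,"jaw":0}
  ]
}}

```text
time: 18.35
tool_pos: [0.5388, 0.2239, 0.1782]
tool_rot: [3.142, 0.0, 1.658]
contact_force: [0.0, -0.8, 0.6]
opening: 0.0003
grip_force: 0.0
```

```bash
python3 chk.py
```

```text
side [0.5388 0.2239 0.1782] [ 0.  -0.8  0.6] pin z [0.091  0.1016 0.1024]
[(0.14, np.float64(0.1145)), (0.16, np.float64(0.1266)), (0.18, np.float64(0.1391)), (0.2, np.float64(0.1525))]
scene [0.5397 0.2245 0.1802] [ 0.5 -0.3  1.1] pin z [0.089  0.1014 0.1028]
[(0.14, np.float64(0.1145)), (0.16, np.float64(0.1264)), (0.18, np.float64(0.1397)), (0.2, np.float64(0.1517))]
```

>>> {"op": "send_rows", "data": {
  "targets": [
    {"translation":[0.2,0,2],"spin":0,"jaw":0},
    {"translation":[0.6,0,4.2],"spin":0,"jaw":0},
    {"translation":[1,0,6.4],"spin":0,"jaw":0},
    {"translation":[1.5,0,8.6],"spin":0,"jaw":0},
    {"translation":[1.9,0,10.3],"spin":0,"jaw":0}
  ]
}}

```text
time: 18.95
tool_pos: [0.5364, 0.2426, 0.0723]
tool_rot: [-3.14, 0.002, 1.659]
contact_force: [0.8, -6.0, 7.6]
opening: 0.0005
grip_force: 3.6
```

>>> {"op": "send_rows", "data": {
  "targets": [
    {"translation":[0,0,0.4],"spin":0,"jaw":0},
    {"translation":[0,0,0.6],"spin":0,"jaw":0},
    {"translation":[0,0,0.6],"spin":0,"jaw":0},
    {"translation":[0,0,0.6],"spin":0,"jaw":0},
    {"translation":[0,0,0.6],"spin":0,"jaw":0}
  ]
}}

```text
time: 19.45
tool_pos: [0.5366, 0.2429, 0.0703]
tool_rot: [3.141, 0.001, 1.659]
contact_force: [-6.2, -4.9, 25.1]
opening: 0.0004
grip_force: 12.3
```

>>> {"op": "send_rows", "data": {
  "targets": [
    {"translation":[-0.4,0,-2],"spin":0,"jaw":0},
    {"translation":[-0.9,0,-4.5],"spin":0,"jaw":0},
    {"translation":[-1.4,0,-8],"spin":0,"jaw":0},
    {"translation":[-1.9,0,-12],"spin":0,"jaw":0},
    {"translation":[-1.9,0,-16],"spin":0,"jaw":0}
  ]
}}

```text
time: 19.95
tool_pos: [0.5378, 0.2238, 0.2276]
tool_rot: [-3.138, 0.001, 1.658]
contact_force: [1.1, 0.5, 0.3]
opening: 0.0004
grip_force: 0.0
```

```bash
python3 chk.py; python3 - <<'E'
from h import *
for n in('side','scene'):
    p,d,c,s=cam(n);P=cloud(d,c,s);c0=(.558,.002)
    print(n,'knob',fit(P,c0,(0,.016),.13,.15),'collar',fit(P,c0,(.014,.03),.113,.125),'crown',fit(P,c0,(.026,.053),.086,.103))
plan([(.5586,.0025,.24,90)])
E
```

```text
side [0.5378 0.2238 0.2276] [1.1 0.5 0.3] pin z [0.091  0.1064 0.1067]
[(0.14, np.float64(0.1142)), (0.16, np.float64(0.1269)), (0.18, np.float64(0.1384)), (0.2, np.float64(0.1519))]
scene [0.5407 0.225  0.2353] [1.1 0.6 4.6] pin z [0.0905 0.1062 0.1076]
[(0.14, np.float64(0.1146)), (0.16, np.float64(0.1262)), (0.18, np.float64(0.138)), (0.2, np.float64(0.1515))]
side knob (61, array([ 0.5588, -0.0015,  0.0082]), np.float64(0.1388)) collar (96, array([5.594e-01, 3.000e-04, 2.080e-02]), np.float64(0.1182)) crown (451, array([ 0.5583, -0.0012,  0.0419]), np.float64(0.0941))
scene knob (68, array([ 5.567e-01, -4.000e-04,  8.500e-03]), np.float64(0.1401)) collar (112, array([0.5569, 0.0016, 0.0204]), np.float64(0.1187)) crown (594, array([0.558 , 0.0018, 0.0416]), np.float64(0.0947))
(0.5586, 0.0025, 0.24, 90) shift [-22.3    0.07  -1.25] spin 5.0 len 22.3
```

The pin is fully out (about 107 mm measured), the lever is at rest and the lids are unmoved. Now back over the pot with the jaw open.

>>> {"op": "send_rows", "data": {
  "targets": [
    {"translation":[-2,0,-1],"spin":0,"jaw":1},
    {"translation":[-7,0,-1.3],"spin":2,"jaw":1},
    {"translation":[-12,0,-1.3],"spin":4,"jaw":1},
    {"translation":[-17,0.1,-1.3],"spin":5,"jaw":1},
    {"translation":[-22,0.1,-1.3],"spin":5,"jaw":1}
  ]
}}

```text
time: 20.65
tool_pos: [0.5578, 0.0041, 0.2386]
tool_rot: [-3.137, -0.001, 1.571]
contact_force: [1.2, -0.6, 0.8]
opening: 0.0357
grip_force: 0.0
```

>>> {"op": "send_rows", "data": {
  "targets": [
    {"translation":[0,0,0],"spin":0,"jaw":1},
    {"translation":[0,0,0],"spin":0,"jaw":1},
    {"translation":[0,0,0],"spin":0,"jaw":1},
    {"translation":[0,0,0],"spin":0,"jaw":1},
    {"translation":[0,0,0],"spin":0,"jaw":1}
  ]
}}

```text
time: 21.15
tool_pos: [0.5588, 0.007, 0.2415]
tool_rot: [-3.141, -0.0, 1.573]
contact_force: [0.5, 1.0, 0.6]
opening: 0.0757
grip_force: 0.0
```

>>> {"op": "send_rows", "data": {
  "targets": [
    {"translation":[0,0,0],"spin":0,"jaw":1},
    {"translation":[0,0,0],"spin":0,"jaw":1},
    {"translation":[0,0,0],"spin":0,"jaw":1},
    {"translation":[0,0,0],"spin":0,"jaw":1},
    {"translation":[0,0,0],"spin":0,"jaw":1}
  ]
}}

```text
time: 21.65
tool_pos: [0.559, 0.0055, 0.2419]
tool_rot: [3.141, -0.0, 1.571]
contact_force: [-0.0, -0.0, -0.3]
opening: 0.0915
grip_force: 0.0
```

```bash
python3 - <<'E'
from h import *
p,d,c,s=cam('wrist');P=cloud(d,c,s);c0=(.558,.002);print(s['opening'])
print('knob',fit(P,c0,(0,.016),.13,.15),'collar',fit(P,c0,(.014,.03),.113,.125),'crown',fit(P,c0,(.026,.053),.086,.103))
plan([(.5588,.0025,.078,90)])
E
```

```text
0.0914990995469666
knob (522, array([0.5587, 0.0036, 0.0078]), np.float64(0.1387)) collar (957, array([0.5589, 0.004 , 0.0204]), np.float64(0.1173)) crown (5171, array([0.5586, 0.0028, 0.0394]), np.float64(0.093))
(0.5588, 0.0025, 0.078, 90) shift [-0.3  -0.02 16.38] spin 0.0 len 16.4
```

>>> {"op": "send_rows", "data": {
  "targets": [
    {"translation":[-0.3,0,3],"spin":0,"jaw":1},
    {"translation":[-0.3,0,6],"spin":0,"jaw":1},
    {"translation":[-0.3,0,9],"spin":0,"jaw":1},
    {"translation":[-0.3,0,11],"spin":0,"jaw":1},
    {"translation":[-0.3,0,12.5],"spin":0,"jaw":1}
  ]
}}

```text
time: 22.2
tool_pos: [0.5583, 0.0026, 0.1152]
tool_rot: [-3.14, -0.0, 1.571]
contact_force: [0.4, 0.7, -0.1]
opening: 0.0919
grip_force: 0.0
```

>>> {"op": "send_rows", "data": {
  "force": 40,
  "targets": [
    {"translation":[0,0,1.5],"spin":0,"jaw":1},
    {"translation":[0,0,3],"spin":0,"jaw":1},
    {"translation":[0,0,3.8],"spin":0,"jaw":1},
    {"translation":[0,0,3.8],"spin":0,"jaw":1},
    {"translation":[0,0,3.8],"spin":0,"jaw":1}
  ]
}}

```text
time: 22.7
tool_pos: [0.5593, 0.0025, 0.0793]
tool_rot: [3.141, 0.0, 1.571]
contact_force: [0.1, -0.3, 1.1]
opening: 0.0919
grip_force: 0.0
```

>>> {"op": "send_rows", "data": {
  "targets": [
    {"translation":[0,0,0],"spin":0,"jaw":0.3},
    {"translation":[0,0,0],"spin":0,"jaw":0.3},
    {"translation":[0,0,0],"spin":0,"jaw":0.3},
    {"translation":[0,0,0],"spin":0,"jaw":0.3},
    {"translation":[0,0,0],"spin":0,"jaw":0.3}
  ]
}}

```text
time: 23.2
tool_pos: [0.559, 0.0026, 0.0789]
tool_rot: [3.141, -0.0, 1.571]
contact_force: [0.3, 0.6, -0.1]
opening: 0.0563
grip_force: 0.0
```

>>> {"op": "send_rows", "data": {
  "targets": [
    {"translation":[0,0,0],"spin":0,"jaw":0.3},
    {"translation":[0,0,0],"spin":0,"jaw":0.3},
    {"translation":[0,0,0],"spin":0,"jaw":0.3},
    {"translation":[0,0,0],"spin":0,"jaw":0.3},
    {"translation":[0,0,0],"spin":0,"jaw":0.3}
  ]
}}

```text
time: 23.7
tool_pos: [0.559, 0.0026, 0.0789]
tool_rot: [3.141, -0.0, 1.571]
contact_force: [-0.7, 0.7, 0.2]
opening: 0.0455
grip_force: 40.0
```

Gripped the collar at 46 mm with 40 N. Straight lift.

>>> {"op": "send_rows", "data": {
  "targets": [
    {"translation":[0,0,-0.4],"spin":0,"jaw":0.3},
    {"translation":[0,0,-1],"spin":0,"jaw":0.3},
    {"translation":[0,0,-1.8],"spin":0,"jaw":0.3},
    {"translation":[0,0,-2.8],"spin":0,"jaw":0.3},
    {"translation":[0,0,-4],"spin":0,"jaw":0.3}
  ]
}}

```text
time: 24.2
tool_pos: [0.5589, 0.0026, 0.1197]
tool_rot: [-3.142, -0.0, 1.571]
contact_force: [-0.4, -0.5, -2.4]
opening: 0.0455
grip_force: 40.0
```

>>> {"op": "send_rows", "data": {
  "targets": [
    {"translation":[0,0,-1.5],"spin":0,"jaw":0.3},
    {"translation":[0,0,-3],"spin":0,"jaw":0.3},
    {"translation":[0,0,-4.5],"spin":0,"jaw":0.3},
    {"translation":[0,0,-6],"spin":0,"jaw":0.3},
    {"translation":[0,0,-7],"spin":0,"jaw":0.3}
  ]
}}

```text
time: 24.7
tool_pos: [0.5594, 0.0025, 0.1909]
tool_rot: [3.139, 0.0, 1.571]
contact_force: [-0.1, 0.2, -1.5]
opening: 0.0454
grip_force: 40.0
```

>>> {"op": "send_rows", "data": {
  "targets": [
    {"translation":[0,0,0],"spin":0,"jaw":0.3},
    {"translation":[0,0,0],"spin":0,"jaw":0.3},
    {"translation":[0,0,0],"spin":0,"jaw":0.3},
    {"translation":[0,0,0],"spin":0,"jaw":0.3},
    {"translation":[0,0,0],"spin":0,"jaw":0.3}
  ]
}}

```text
time: 25.2
tool_pos: [0.5587, 0.0026, 0.1882]
tool_rot: [-3.141, -0.0, 1.571]
contact_force: [0.0, 0.1, -1.7]
opening: 0.045
grip_force: 40.0
```

```bash
python3 chk.py; python3 - <<'E'
from h import *
out=[]
for n in('side','scene'):
    p,d,c,s=cam(n);P=cloud(d,c,s);c0=(.558,.002);z=s['tool_pos'][2]-.0789
    print(n,z,s['qvel'].round(3),s['grip_force'],'inner flange',fit(P,c0,(.018,.042),.084,.098),'knob',fit(P,c0,(0,.016),.13,.15),'crown',fit(P,c0,(.026,.053),z+.086,z+.103))
    r=np.hypot(P[...,0]-c0[0],P[...,1]-c0[1])
    for lo,hi in((.084,.098),(z+.086,z+.103)):
        A=P[(r>.02)&(r<.045)&(P[...,2]>lo)&(P[...,2]<hi)]
        if len(A)>9:print('  tilt',np.linalg.lstsq(np.c_[A[:,:2],np.ones(len(A))],A[:,2],rcond=None)[0][:2])
    T=np.linalg.inv(pose(c,s));x=T[:3,:3]@np.r_[c0,.13]+T[:3,3];K=c['intrinsics'];u,v=int(K[0,0]*x[0]/-x[2]+K[0,2]),int(-K[1,1]*x[1]/-x[2]+K[1,2])
    out.append(cv2.resize(p[v-70:v+70,u-70:u+70,::-1],(400,400)))
cv2.imwrite('pics/c7.png',np.hstack(out))
E
```

```text
side [0.5587 0.0026 0.1882] [ 0.   0.1 -1.7] pin z [0.0911 0.1072 0.1077]
[(0.14, np.float64(0.1136)), (0.16, np.float64(0.1278)), (0.18, np.float64(0.1389)), (0.2, np.float64(0.1513))]
scene [0.5588 0.0026 0.1883] [ 0.8 -0.1 -0.9] pin z [0.0908 0.1061 0.108 ]
[(0.14, np.float64(0.1152)), (0.16, np.float64(0.1281)), (0.18, np.float64(0.1384)), (0.2, np.float64(0.1522))]
side 0.10956759312931288 [-0.    -0.002 -0.001 -0.     0.002  0.001] 39.999458100646734 inner flange (352, array([ 0.5578, -0.0013,  0.033 ]), np.float64(0.0904)) knob (60, array([ 0.5597, -0.001 ,  0.0088]), np.float64(0.1381)) crown (422, array([ 0.5574, -0.0025,  0.0416]), np.float64(0.2038))
  tilt [0.01657284 0.02592787]
  tilt [ 0.00611822 -0.00432155]
scene 0.10966868410678374 [ 0.002 -0.002 -0.004  0.001 -0.001  0.002] 39.99958662316203 inner flange (475, array([ 5.561e-01, -4.000e-04,  3.200e-02]), np.float64(0.0908)) knob (56, array([ 0.556 , -0.0007,  0.0077]), np.float64(0.1391)) crown (561, array([0.5557, 0.0009, 0.0412]), np.float64(0.2044))
  tilt [0.02485125 0.0164081 ]
  tilt [0.00270659 0.00283752]
```

View pics/c7.png

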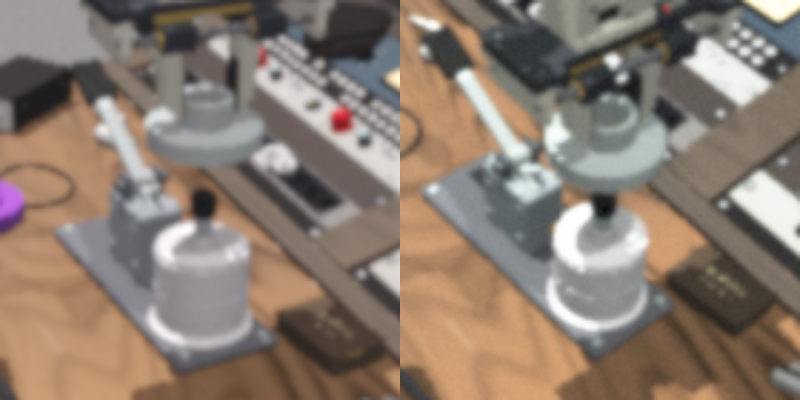

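The picture shows the outer lid held level about 100 mm above the rim (crop (205,135)), with the inner lid home in the pot (flange top 90 mm, knob top 139 mm). The pin is out and the lever is up, so I'm handing in.

```bash
python3 -c "
from cell import job
print(job.hand_in())"
```

```text
the job is handed in; nothing more can be done
None
```

Job handed in (no verdict shown): the inner lid is home in the pot, the pin is fully out after three full strokes, the lever is up, and the gripper holds the outer lid level about 100 mm above the rim; the first grasp closed on air because the fingertips end about 22 mm short of the stated TCP, and nothing was disturbed.

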